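Load a core plug into the test barrel and lock the retaining cap

ROBOT

A 7-joint arm with a two-finger parallel gripper is mounted at the origin on a cart in front of the work surface, level with it; the furniture and walls round the work are solid. World frame = base frame: x ahead of the robot, y to its left, z up, the work surface at z = 0. Lengths are in m, angles in rad, forces in N, time in s.
With the tool pointing down it reaches from about 0.4 to 0.85 m from the base axis. Payload 10.4 kg.
Tool frame: the origin (TCP) lies midway between the tips of the shut fingers; the grasp point (between the pads) lies grasp_offset behind it (grasp_offset is the distance from the TCP to the grasp point, in m); z points along the fingers, y is the line along which they close (so a half turn about z gives the same grasp; the last joint's range is limited). The gripper opens to 87 mm and grips with 3 to 60 N. Pads are 19 mm wide; open, the fingers measure 117 mm over their backs; the gripper's body (75 mm by 190 mm) begins 51 mm behind the grasp point.
Start: joints at [1.182, 0.332, -0.065, 1.46, 0.022, 1.35, -0.088], TCP at [0.224, -0.584, 0.223] pointing down, gripper open.
Joint ranges: [-2.6, 2.6], [-0.5, 2.12], [-1.47, 1.34], [0.16, 2.42], [-1.27, 4.41], [0.06, 2.06], [-2.6, 2.6]. Speed limits (rad/s): [2.22, 2.22, 2.79, 2.79, 3.14, 3.14, 3.14].

INTERFACE

Orientations are given as a unit quaternion [w, x, y, z].
In Python, from bench import state, read_camera, hand_in, grasp_offset gives the robot as it stands.
- The arm moves only by the shell command python3 -m jog 'ROWS' [OPENING]. ROWS is JSON, a list of rows, each an object of numbers: "tx", "ty", "tz": the shift along the tool's x, y, z in m; "wx", "wy", "wz": the turn, a rotation vector about the tool's x, y, z in rad. A call has exactly 10 rows; each row shifts and turns the commanded pose from where the row before left it, along the tool's axes as they then stand; what a row does not reach is not made up. A row lasts 1/8 s, in which the tool goes at most 62.5 mm and 10.7 degrees, less where a joint would pass 70% of its speed; a pose out of reach is approached as far as the arm can. A call with a gripper value outside its range is refused whole. OPENING is the finger opening in m, from 0 to 0.087, set as the call begins (- or left out, the last holds). The fingers move at their own pace and stop on an object; the grip force is fixed at half the most. Time passes only in rows, so rows that do not move let the fingers close, or fill a call up. It gives the time, the measured TCP pose, the force, the opening and the grip force at its end, in the units of the state.
- state(): the state, without advancing time (a new reading comes with each control period).
- read_camera(name): name is "scene" or "top"; returns a dict with "image" (400x640x3 uint8, red, green, blue), "intrinsics" (3x3 intrinsics, pixels), "distortion" ([k1, k2, p1, p2, k3] as OpenCV has them; the pictures are not rectified), "T" (4x4, takes a point from camera to world coordinates). Camera axes: x right, y up, looking along -z (the intrinsics and any distortion apply to the point x, -y, -z); pixel columns grow to the right and rows downward; lengths in m; the calibration is good to about 2 mm. A picture is of the moment at which its call begins. There is no depth.
- hand_in(): hands the job in; it is judged then, once.
The state is a dict: "clock": time; "joint_pos": joint angles; "qd": joint speeds; "effort": joint torques, N m; "tcp_pos": TCP position; "orientation": TCP orientation; "wrist_force": force on the tool from outside, world axes, zero at the start; "moment": the same for the moment, N m; "width": finger opening in m; "grasp_force": force on a finger pad.
Only numpy, scipy, OpenCV 4.12 (cv2) and the standard library are available. Lean on these libraries where they do the work, as an engineer would, in place of code of your own. Each camera call takes 0.05 s, during which the arm holds its last target. There are 200 camera calls.

TASK

Drop the stepped metal core plug upright into the open barrel of the test fixture, then set the retaining cap on the barrel's rim with its ears between the two hooks and turn it clockwise (seen from above) until both ears are under the hooks, and let go. The flat abrasive disc nearby looks alike but is not the plug.

Things in the scene. Friction and masses are not known exactly. Their poses are not given: they have to be found in the camera images.
- barrel_mouth (a point): Open aluminium barrel on a fixed round dark foot (148 mm across), with two hooks beside it. The point is the centre of its mouth at rim height, 38 mm above the worktop; z up; the hooks lie on this frame's +x and -x. Bore 52 mm wide, floor 26 mm below the rim; the top 8 mm flares to 62 mm; rim 72 mm across outside. A cap lies loose on the rim and turns freely (no thread).
- hook_slot (a point): The gap under the +x hook, 6.5 mm above rim level, 52.5 mm from the barrel's axis (the other hook is opposite). Overhang 32 mm wide, 44 to 67 mm from the axis, underside 13 and top 19 mm above the rim; upright from 61 mm out. A stop closes each hook's clockwise end: ears enter 50 to 90 degrees anticlockwise of the hooks, are central in line with this x, meet the stops 9 degrees on.
- cap_grip (a point): Loose steel retaining cap, 0.15 kg, lying grip up: disc 76 mm across, 8 mm thick, with two ears 16 mm wide, 8 mm thick on its +x and -x sides, 108 mm over the tips. On top an aluminium grip bar, 60 mm long in line with the ears (x), 14 mm thick (y), from 8 to 34 mm above the underside. The point is the bar's middle, 21 mm above the underside; z up.
- plug_center (a point): Core plug, loose, 0.06 kg, standing upright: a stepped round metal plug, body 40 mm across and 18 mm high, with a coppery knob 20 mm across on top, 24 mm high in all. The point is on its axis, 12 mm above its underside; z is up. A brown abrasive disc with a dark button (51 mm across, rim only 5 mm thick) lies on the same side as a bystander.
Mind the look-alikes: they are no part of the job. Of the things that look like the part that bears plug_center, take the one that is nearest to the robot's base at the start.

How it is judged:
By the outcome, as a careful person would: the job done as asked, in the order asked, and still so for the second after the job is handed in, with the robot touching nothing.
It also fails if it takes over 51 s, if anything falls off the work surface, if the arm or the gripper's body presses on something with over 40 N, if the wrist force passes 120 N, or if a joint passes its speed limit or range.

## Working session

There is one attempt and no reset: what is moved stays moved. The work goes in short steps, Python scripts to look and compute and a shell command to move; the robot and the scene stay as the last step left them, time stands still between calls to the robot, and variables do not carry over. Pictures are saved under pics/ and viewed, at most 10 in all, crops included, and the job is handed in when it is done.

```bash
mkdir -p pics
python3 - <<'E'
from bench import *
import cv2,json
for n in("scene","top"):
    c=read_camera(n); cv2.imwrite(f"pics/{n}0.png",c["image"][:,:,::-1]); print(c["intrinsics"],c["distortion"],c["T"])
print(state(),grasp_offset)
E
```

```text
[[433.57683694   0.         316.98921975]
 [  0.         433.57683694 201.24509161]
 [  0.           0.           1.        ]] [0.00228148 0.         0.         0.         0.        ] [[ 0.99684602  0.07442869 -0.02753877  0.60295766]
 [-0.07791337  0.85190545 -0.51786736 -0.53436778]
 [-0.01508376  0.51837966  0.85501755  0.9375173 ]
 [ 0.          0.          0.          1.        ]]
[[380.758194     0.         308.04618811]
 [  0.         380.758194   196.77298403]
 [  0.           0.           1.        ]] [-0.05286754  0.          0.          0.          0.        ] [[-0.0263492   0.99783427 -0.06027007  0.54305586]
 [-0.99914926 -0.02820141 -0.03009032 -0.01021135]
 [-0.03172485  0.05942594  0.99772847  0.9084359 ]
 [ 0.          0.          0.          1.        ]]
{'clock': 0.1, 'joint_pos': array([ 1.18236931,  0.33283679, -0.06471886,  1.46085505,  0.0216144 ,
        1.34991574, -0.08848769]), 'qd': array([ 1.28434852e-04, -2.76528118e-03, -1.36183417e-04, -1.59775527e-03,
       -1.34214187e-03,  1.81510728e-05, -1.31862544e-04]), 'effort': array([ 2.63350514e-03, -6.24545431e+01,  2.54825363e-02, -3.90715492e+01,
       -6.13925094e-02,  3.66374175e-02,  1.34416885e-05]), 'tcp_pos': array([ 0.22345196, -0.58331212,  0.22181709]), 'orientation': array([-6.41395584e-04,  9.83312928e-01,  1.81921004e-01, -1.52976638e-04]), 'wrist_force': array([-0.38635026,  0.15181743,  0.06010477]), 'moment': array([-0.05907224,  0.01907585, -0.08261389]), 'grasp_force': 0.0, 'width': 0.08678773775953003} 0.0187
```

View pics/scene0.png

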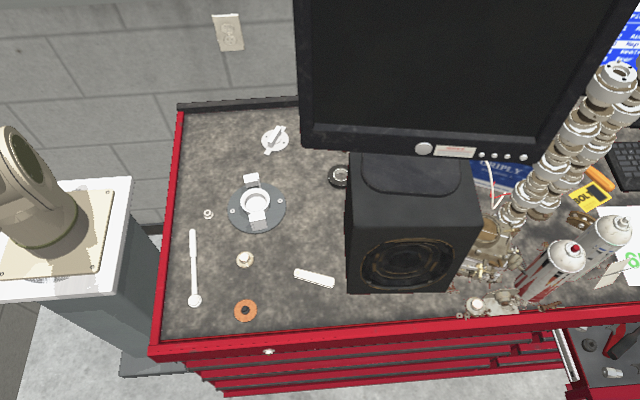

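View pics/top0.png

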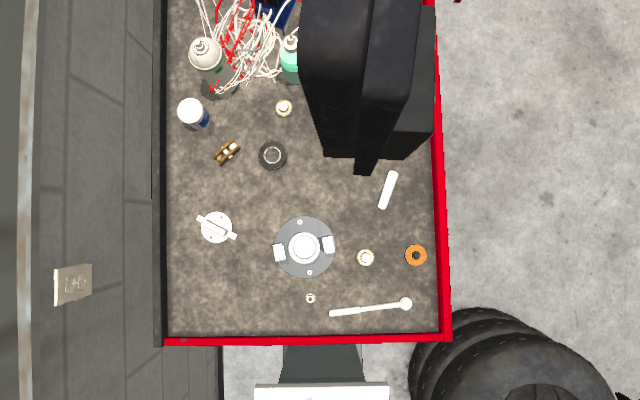

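Scene view: cap (274,139), barrel (256,203), plug candidate (245,259), orange disc (245,310). Top view: cap (216,228), barrel (304,247). The plug look-alikes there are (366,257), (284,108), the small nut (311,298) and the brown abrasive disc (415,255). The one at (366,257) fits: a stepped body with a coppery knob, and nearer the base than (284,108). I'll confirm it in an enlarged crop.

```bash
cat > h.py <<'E'
import numpy as np,cv2
from bench import *
def px2w(c,uv,z):
    p=cv2.undistortPoints(np.array([[uv]],float),c["intrinsics"],np.array(c["distortion"]))[0,0]
    d=c["T"][:3,:3]@np.array([p[0],-p[1],-1]); o=c["T"][:3,3]
    return (o+d*(z-o[2])/d[2])[:2]
def crop(n,f,x,y,w,h,s):
    im=cv2.imread(f); return cv2.resize(im[y:y+h,x:x+w],None,fx=s,fy=s,interpolation=cv2.INTER_CUBIC)
E
python3 - <<'E'
from h import *
a=crop(0,"pics/top0.png",190,200,100,60,4);b=crop(0,"pics/top0.png",340,225,100,60,4)
d=crop(0,"pics/top0.png",260,210,90,75,4);e=crop(0,"pics/top0.png",250,85,100,75,4)
m=np.vstack([np.hstack([a,b]),np.hstack([cv2.resize(d,(360,300)),e,np.zeros((300,40,3),np.uint8)])])
cv2.imwrite("pics/m1.png",m)
a=crop(0,"pics/scene0.png",225,165,70,75,5.6);b=crop(0,"pics/scene0.png",225,245,70,75,5.6)
cv2.imwrite("pics/m2.png",np.hstack([a,b]))
E
```

```text
(no output)
```

View pics/m1.png

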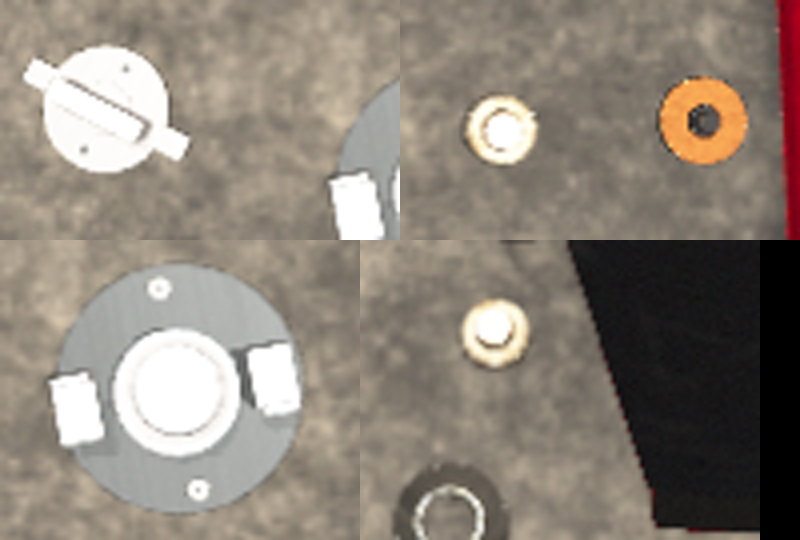

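View pics/m2.png

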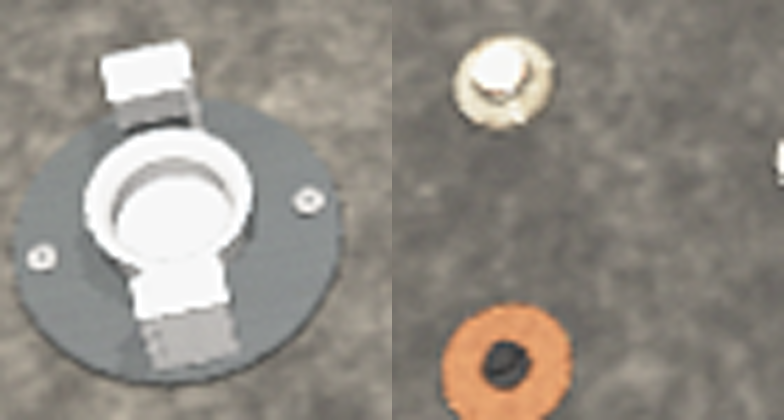

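Confirmed in the crops: the part at top (365.4,257.4), with a pale stepped body and raised knob, is the plug. The disc at (415,255) is flat brown with a dark button. The twin at (284,108) is farther from the base. I'll compute positions from both views.

Run:
```python
from h import *
t=read_camera("top");s=read_camera("scene")
q=lambda x,y,ox,oy,f:((x+.5)/f-.5+ox,(y+.5)/f-.5+oy)
T=lambda x,y:q(x,y,260,210,4)
A=lambda x,y:q(x,y,190,200,4)
S=lambda x,y:q(x,y,225,165,5.6)
print("plug top",px2w(t,q(102,130,340,225,4),.018),"sc",px2w(s,q(111,82,225,245,5.6),.010))
print("knob sc",px2w(s,q(106,68,225,245,5.6),.022))
e1=px2w(t,A(33,72),.008);e2=px2w(t,A(180,146),.008)
print("cap ears",e1,e2,(e1+e2)/2,"disc",px2w(t,A(106,110),.008),"L",np.linalg.norm(e1-e2),"ang",np.degrees(np.arctan2(*(e1-e2)[::-1])))
b=px2w(t,T(177,152),.038);h1=px2w(t,T(76,168),.057);h2=px2w(t,T(274,139),.057)
print("barrel",b,"hooks",h1,h2,(h1+h2)/2,"ang",np.degrees(np.arctan2(*(h1-h2)[::-1])),np.linalg.norm(h1-h2))
for z in(.006,.008,.010,.012):print(z,"foot",px2w(t,T(178.5,148.5),z),px2w(s,S(174,228.5),z), px2w(t,T(159,48),z)-px2w(t,T(198,249),z))
for z in(.038,):print("rim sc",px2w(s,S(168.5,198),z))
print("cap sc",px2w(s,(274.5,140),.008))
st=state();from scipy.spatial.transform import Rotation as R
w=st["orientation"];print(R.from_quat(w,scalar_first=True).as_matrix().round(3),st["joint_pos"])
```

```text
plug top [ 0.45308083 -0.11192142] sc [ 0.45277048 -0.11480257]
knob sc [ 0.45260836 -0.11381603]
cap ears [0.55488554 0.28221196] [0.50873792 0.1938976 ] [0.53181173 0.23805478] disc [0.53114096 0.23815137] L 0.09964451374133924 ang 62.41121740875369
barrel [0.47999497 0.02859182] hooks [0.47380847 0.08433672] [ 0.4872506  -0.02638094] [0.48052954 0.02897789] ang 96.92234850222255 0.11153067512557845
0.006 foot [0.47971094 0.02907967] [0.47898403 0.03109322] [0.1186336  0.01996761]
0.008 foot [0.47985133 0.02899259] [0.4792502  0.02987915] [0.11837069 0.01992336]
0.01 foot [0.47999172 0.02890551] [0.47951638 0.02866509] [0.11810777 0.01987911]
0.012 foot [0.4801321  0.02881844] [0.47978256 0.02745102] [0.11784485 0.01983486]
rim sc [0.48092455 0.02736002]
cap sc [0.53192668 0.23494491]
[[ 0.934  0.358 -0.   ]
 [ 0.358 -0.934  0.001]
 [-0.    -0.001 -1.   ]] [ 1.18240005  0.33258833 -0.06467166  1.46059151  0.02157009  1.34990649
 -0.08851769]
```

```bash
python3 -m jog '[{"tx":0.038,"ty":-0.036,"tz":0.012},{"tx":0.038,"ty":-0.036,"tz":0.012},{"tx":0.038,"ty":-0.036,"tz":0.012},{"tx":0.038,"ty":-0.036,"tz":0.012},{"tx":0.038,"ty":-0.036,"tz":0.012},{"tx":0.038,"ty":-0.036,"tz":0.012},{"tx":0.038,"ty":-0.036,"tz":0.012},{"tx":0.038,"ty":-0.036,"tz":0.012},{"tx":0.038,"ty":-0.036,"tz":0.012},{"tx":0.038,"ty":-0.036,"tz":0.012}]' 0.05
cat > d.py <<'E'
import sys; from h import *
from scipy.spatial.transform import Rotation as R
s=state();r=R.from_quat(s["orientation"],scalar_first=True)
g=np.array(list(map(float,sys.argv[1:4])))
m=r.as_matrix();print("tool delta",(r.inv().apply(g-s["tcp_pos"])).round(4),"xyaw",np.degrees(np.arctan2(m[1,0],m[0,0])).round(2),"zaxis",m[:,2].round(4),"q",s["joint_pos"].round(2),"tcp",s["tcp_pos"].round(4),"w",s["width"],"F",s["wrist_force"].round(1),s["moment"].round(2),"t",s["clock"])
E
python3 d.py 0.453 -0.1125 0.019
```

```text
tool delta [ 0.3828 -0.3575  0.2034] xyaw 20.96 zaxis [-3.e-04  7.e-04 -1.e+00] q [ 1.18  0.33 -0.06  1.46  0.02  1.35 -0.09] tcp [ 0.2235 -0.5834  0.2221] w 0.08681376577369161 F [ 0.2 -0.7 -0.3] [-0.03 -0.01  0.  ] t 0.2invalid input at $[0]: expected keys tx, ty, tz, wx, wy, wz
```

```bash
python3 -m jog '[{"tx":0.038,"ty":-0.036,"tz":0.012,"wx":0,"wy":0,"wz":0},{"tx":0.038,"ty":-0.036,"tz":0.012,"wx":0,"wy":0,"wz":0},{"tx":0.038,"ty":-0.036,"tz":0.012,"wx":0,"wy":0,"wz":0},{"tx":0.038,"ty":-0.036,"tz":0.012,"wx":0,"wy":0,"wz":0},{"tx":0.038,"ty":-0.036,"tz":0.012,"wx":0,"wy":0,"wz":0},{"tx":0.038,"ty":-0.036,"tz":0.012,"wx":0,"wy":0,"wz":0},{"tx":0.038,"ty":-0.036,"tz":0.012,"wx":0,"wy":0,"wz":0},{"tx":0.038,"ty":-0.036,"tz":0.012,"wx":0,"wy":0,"wz":0},{"tx":0.038,"ty":-0.036,"tz":0.012,"wx":0,"wy":0,"wz":0},{"tx":0.038,"ty":-0.036,"tz":0.012,"wx":0,"wy":0,"wz":0}]' 0.05
python3 d.py 0.453 -0.1125 0.019
```

```text
clock: 1.45
tcp_pos: [0.4502, -0.1101, 0.1024]
orientation: [0.0, 0.983, 0.182, 0.0]
wrist_force: [0.9, -0.6, -0.0]
width: 0.0501
grasp_force: 0.0
tool delta [0.0017 0.0032 0.0834] xyaw 20.94 zaxis [ 6.e-04 -4.e-04 -1.e+00] q [ 0.62  0.12 -0.5   1.99  0.07  1.04 -1.12] tcp [ 0.4502 -0.1101  0.1024] w 0.050122613513163126 F [ 0.9 -0.6 -0. ] [-0.07 -0.01 -0.03] t 1.45
```

```bash
python3 -m jog '[{"tx":0.001,"ty":0.002,"tz":0.020,"wx":0,"wy":0,"wz":0},{"tx":0.001,"ty":0.001,"tz":0.020,"wx":0,"wy":0,"wz":0},{"tx":0,"ty":0,"tz":0.020,"wx":0,"wy":0,"wz":0},{"tx":0,"ty":0,"tz":0.012,"wx":0,"wy":0,"wz":0},{"tx":0,"ty":0,"tz":0.007,"wx":0,"wy":0,"wz":0},{"tx":0,"ty":0,"tz":0.003,"wx":0,"wy":0,"wz":0},{"tx":0,"ty":0,"tz":0,"wx":0,"wy":0,"wz":0},{"tx":0,"ty":0,"tz":0,"wx":0,"wy":0,"wz":0},{"tx":0,"ty":0,"tz":0,"wx":0,"wy":0,"wz":0},{"tx":0,"ty":0,"tz":0,"wx":0,"wy":0,"wz":0}]' 0.05
python3 d.py 0.453 -0.1125 0.019
python3 - <<'E'
from h import *
for n in("scene","top"): cv2.imwrite(f"pics/{n}2.png",read_camera(n)["image"][:,:,::-1])
a=crop(0,"pics/scene2.png",200,215,90,85,4.4);b=crop(0,"pics/top2.png",320,215,90,85,4.4)
cv2.imwrite("pics/m3.png",np.hstack([a,b]))
E
```

```text
clock: 2.7
tcp_pos: [0.4527, -0.1137, 0.0207]
orientation: [0.0, 0.983, 0.182, 0.0]
wrist_force: [1.1, 0.1, 0.4]
width: 0.0499
grasp_force: 0.0
tool delta [ 0.0007 -0.001   0.0017] xyaw 20.96 zaxis [ 3.e-04 -2.e-04 -1.e+00] q [ 0.6   0.26 -0.49  2.05  0.16  0.87 -1.18] tcp [ 0.4527 -0.1137  0.0207] w 0.049881216916014534 F [1.1 0.1 0.4] [ 0.   -0.    0.01] t 2.7
```

View pics/m3.png

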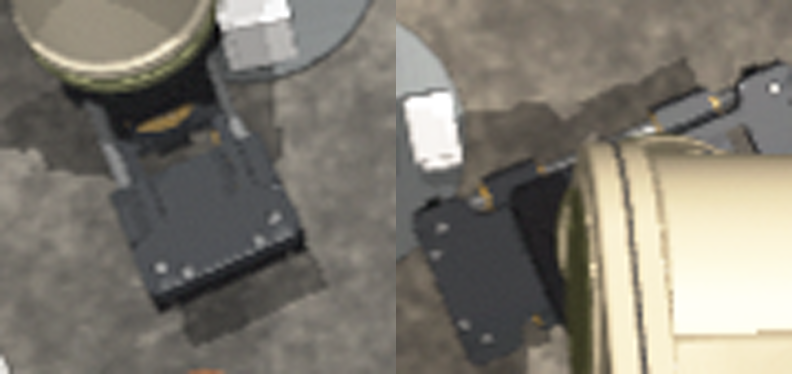

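The gripper hides the plug in both views; pose and force are as planned, so I close on the knob and check the width.

```bash
python3 -m jog '[{"tx":0,"ty":0,"tz":0.0015,"wx":0,"wy":0,"wz":0},{"tx":0,"ty":0,"tz":0,"wx":0,"wy":0,"wz":0},{"tx":0,"ty":0,"tz":0,"wx":0,"wy":0,"wz":0},{"tx":0,"ty":0,"tz":0,"wx":0,"wy":0,"wz":0},{"tx":0,"ty":0,"tz":0,"wx":0,"wy":0,"wz":0},{"tx":0,"ty":0,"tz":0,"wx":0,"wy":0,"wz":0},{"tx":0,"ty":0,"tz":0,"wx":0,"wy":0,"wz":0},{"tx":0,"ty":0,"tz":0,"wx":0,"wy":0,"wz":0},{"tx":0,"ty":0,"tz":0,"wx":0,"wy":0,"wz":0},{"tx":0,"ty":0,"tz":0,"wx":0,"wy":0,"wz":0}]' 0.01
python3 d.py 0.48 0.0288 0.0375
```

```text
clock: 4.05
tcp_pos: [0.4526, -0.1136, 0.0191]
orientation: [0.0, 0.983, 0.182, 0.0]
wrist_force: [-0.6, -0.3, 0.7]
width: 0.0182
grasp_force: 30.0
tool delta [ 0.0765 -0.1232 -0.0185] xyaw 20.96 zaxis [ 0.e+00 -1.e-04 -1.e+00] q [ 0.6   0.26 -0.49  2.05  0.16  0.86 -1.18] tcp [ 0.4526 -0.1136  0.0191] w 0.018219789864244176 F [-0.6 -0.3  0.7] [ 0.05 -0.02  0.01] t 4.05
```

```bash
python3 -m jog '[{"tx":0,"ty":0,"tz":-0.005,"wx":0,"wy":0,"wz":0},{"tx":0,"ty":0,"tz":-0.01,"wx":0,"wy":0,"wz":0},{"tx":0,"ty":0,"tz":-0.015,"wx":0,"wy":0,"wz":0},{"tx":0,"ty":0,"tz":-0.02,"wx":0,"wy":0,"wz":0},{"tx":0,"ty":0,"tz":-0.02,"wx":0,"wy":0,"wz":0},{"tx":0,"ty":0,"tz":-0.02,"wx":0,"wy":0,"wz":0},{"tx":0,"ty":0,"tz":-0.01,"wx":0,"wy":0,"wz":0},{"tx":0.005,"ty":-0.01,"tz":0,"wx":0,"wy":0,"wz":0},{"tx":0.01,"ty":-0.016,"tz":0,"wx":0,"wy":0,"wz":0},{"tx":0.01,"ty":-0.016,"tz":0,"wx":0,"wy":0,"wz":0}]'
python3 d.py 0.48 0.0288 0.0375
python3 - <<'E'
from h import *
c=read_camera("scene");cv2.imwrite("pics/s4.png",c["image"][:,:,::-1])
a=crop(0,"pics/s4.png",190,150,130,130,4.5)
cv2.imwrite("pics/m4.png",a)
E
```

```text
clock: 5.3
tcp_pos: [0.4605, -0.0641, 0.1183]
orientation: [-0.0, 0.983, 0.182, -0.001]
wrist_force: [0.8, 1.0, -0.6]
width: 0.0179
grasp_force: 30.0
tool delta [ 0.0515 -0.0797  0.0808] xyaw 20.98 zaxis [-1.1e-03  4.0e-04 -1.0e+00] q [ 0.57  0.11 -0.55  1.97  0.07  1.08 -1.22] tcp [ 0.4605 -0.0641  0.1183] w 0.01789534797017383 F [ 0.8  1.  -0.6] [ 0.01 -0.06 -0.05] t 5.3
```

View pics/m4.png

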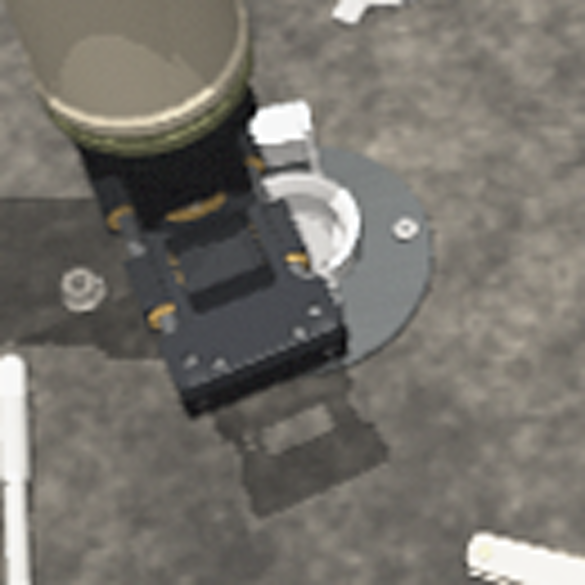

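The old plug spot is bare and the width holds at 18 mm, so the plug is in the gripper. I'll move over the barrel.

```bash
python3 -m jog '[{"tx":0.008,"ty":-0.012,"tz":0,"wx":0,"wy":0,"wz":0},{"tx":0.011,"ty":-0.017,"tz":0,"wx":0,"wy":0,"wz":0},{"tx":0.011,"ty":-0.017,"tz":0,"wx":0,"wy":0,"wz":0},{"tx":0.011,"ty":-0.017,"tz":0,"wx":0,"wy":0,"wz":0},{"tx":0.007,"ty":-0.012,"tz":0,"wx":0,"wy":0,"wz":0},{"tx":0.003,"ty":-0.005,"tz":0,"wx":0,"wy":0,"wz":0},{"tx":0,"ty":0,"tz":0.01,"wx":0,"wy":0,"wz":0},{"tx":0,"ty":0,"tz":0.015,"wx":0,"wy":0,"wz":0},{"tx":0,"ty":0,"tz":0,"wx":0,"wy":0,"wz":0},{"tx":0,"ty":0,"tz":0,"wx":0,"wy":0,"wz":0}]'
python3 d.py 0.48 0.0288 0.036
```

```text
clock: 6.6
tcp_pos: [0.4799, 0.0272, 0.0939]
orientation: [-0.0, 0.983, 0.182, -0.0]
wrist_force: [0.3, 0.1, -0.8]
width: 0.0178
grasp_force: 30.0
tool delta [ 0.0007 -0.0014  0.0579] xyaw 20.94 zaxis [-4.e-04  0.e+00 -1.e+00] q [ 0.43  0.19 -0.62  1.96  0.13  1.03 -1.46] tcp [0.4799 0.0272 0.0939] w 0.017815434776900695 F [ 0.3  0.1 -0.8] [-0.   -0.08 -0.01] t 6.6
```

```bash
python3 -m jog '[{"tx":0.001,"ty":-0.0015,"tz":0.01,"wx":0,"wy":0,"wz":0},{"tx":0,"ty":0,"tz":0.01,"wx":0,"wy":0,"wz":0},{"tx":0,"ty":0,"tz":0.009,"wx":0,"wy":0,"wz":0},{"tx":0,"ty":0,"tz":0.008,"wx":0,"wy":0,"wz":0},{"tx":0,"ty":0,"tz":0.007,"wx":0,"wy":0,"wz":0},{"tx":0,"ty":0,"tz":0.006,"wx":0,"wy":0,"wz":0},{"tx":0,"ty":0,"tz":0.005,"wx":0,"wy":0,"wz":0},{"tx":0,"ty":0,"tz":0.003,"wx":0,"wy":0,"wz":0},{"tx":0,"ty":0,"tz":0,"wx":0,"wy":0,"wz":0},{"tx":0,"ty":0,"tz":0,"wx":0,"wy":0,"wz":0}]'
python3 d.py 0.48 0.0288 0.036
```

```text
clock: 7.85
tcp_pos: [0.4805, 0.0292, 0.0362]
orientation: [0.0, 0.983, 0.182, 0.0]
wrist_force: [-0.3, -0.7, -0.8]
width: 0.018
grasp_force: 30.0
tool delta [-0.0006  0.0002  0.0002] xyaw 20.96 zaxis [ 4.e-04 -1.e-04 -1.e+00] q [ 0.4   0.28 -0.61  2.    0.2   0.92 -1.52] tcp [0.4805 0.0292 0.0362] w 0.01795815968915297 F [-0.3 -0.7 -0.8] [ 0.02 -0.03 -0.  ] t 7.85
```

```bash
python3 -m jog '[{"tx":0,"ty":0,"tz":0,"wx":0,"wy":0,"wz":0},{"tx":0,"ty":0,"tz":0,"wx":0,"wy":0,"wz":0},{"tx":0,"ty":0,"tz":0,"wx":0,"wy":0,"wz":0},{"tx":0,"ty":0,"tz":0,"wx":0,"wy":0,"wz":0},{"tx":0,"ty":0,"tz":-0.005,"wx":0,"wy":0,"wz":0},{"tx":0,"ty":0,"tz":-0.01,"wx":0,"wy":0,"wz":0},{"tx":0,"ty":0,"tz":-0.02,"wx":0,"wy":0,"wz":0},{"tx":0,"ty":0,"tz":-0.025,"wx":0,"wy":0,"wz":0},{"tx":0,"ty":0,"tz":-0.025,"wx":0,"wy":0,"wz":0},{"tx":0,"ty":0,"tz":-0.015,"wx":0,"wy":0,"wz":0}]' 0.024
python3 d.py 0.5315 0.238 0.13
```

```text
clock: 9.1
tcp_pos: [0.4809, 0.0293, 0.1378]
orientation: [0.0, 0.983, 0.182, 0.001]
wrist_force: [1.0, -0.8, -0.3]
width: 0.0244
grasp_force: 0.0
tool delta [ 0.1219 -0.1768  0.0079] xyaw 20.96 zaxis [ 2.e-03 -3.e-04 -1.e+00] q [ 0.44  0.13 -0.63  1.91  0.09  1.12 -1.43] tcp [0.4809 0.0293 0.1378] w 0.024369569983678504 F [ 1.  -0.8 -0.3] [-0.02  0.   -0.04] t 9.1
```

```bash
python3 -m jog '[{"tx":0.0244,"ty":-0.0354,"tz":0,"wx":0,"wy":0,"wz":0},{"tx":0.0244,"ty":-0.0354,"tz":0,"wx":0,"wy":0,"wz":0},{"tx":0.0244,"ty":-0.0354,"tz":0,"wx":0,"wy":0,"wz":0},{"tx":0.0244,"ty":-0.0354,"tz":0,"wx":0,"wy":0,"wz":0},{"tx":0.0244,"ty":-0.0354,"tz":0,"wx":0,"wy":0,"wz":0},{"tx":0,"ty":0,"tz":0.01,"wx":0,"wy":0,"wz":-0.145},{"tx":0,"ty":0,"tz":0.01,"wx":0,"wy":0,"wz":-0.145},{"tx":0,"ty":0,"tz":0.01,"wx":0,"wy":0,"wz":-0.145},{"tx":0,"ty":0,"tz":0.01,"wx":0,"wy":0,"wz":-0.145},{"tx":0,"ty":0,"tz":0,"wx":0,"wy":0,"wz":-0.143}]' 0.05
python3 d.py 0.5315 0.238 0.0095
python3 - <<'E'
from h import *
c=read_camera("top");cv2.imwrite("pics/t5.png",c["image"][:,:,::-1])
s=read_camera("scene");cv2.imwrite("pics/s5.png",s["image"][:,:,::-1])
a=crop(0,"pics/t5.png",260,205,90,90,4.4);b=crop(0,"pics/s5.png",225,165,70,70,5.66)
cv2.imwrite("pics/m5.png",np.hstack([a,cv2.resize(b,a.shape[1::-1])]))
E
```

```text
clock: 10.35
tcp_pos: [0.5304, 0.2377, 0.0952]
orientation: [-0.0, 0.854, 0.52, -0.001]
wrist_force: [0.3, 0.3, 0.3]
width: 0.0499
grasp_force: 0.0
tool delta [0.0009 0.0009 0.0857] xyaw 62.65 zaxis [-1.6e-03 -7.0e-04 -1.0e+00] q [ 0.16  0.47 -0.83  1.69  0.38  1.15 -1.25] tcp [0.5304 0.2377 0.0952] w 0.04993388188740886 F [0.3 0.3 0.3] [-0.01 -0.06 -0.03] t 10.35
```

View pics/m5.png

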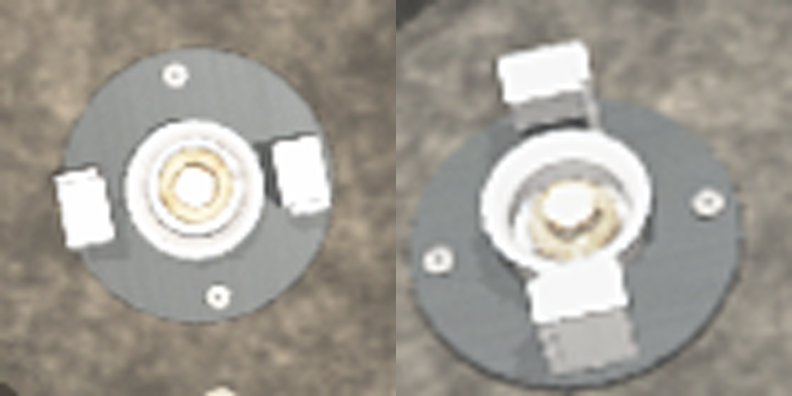

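The plug stands upright in the barrel: top view (303,247), knob up and flat. Next I descend on the cap's bar.

```bash
python3 -m jog '[{"tx":0.001,"ty":0.001,"tz":0.018,"wx":0,"wy":0,"wz":0},{"tx":0,"ty":0,"tz":0.02,"wx":0,"wy":0,"wz":0},{"tx":0,"ty":0,"tz":0.02,"wx":0,"wy":0,"wz":0},{"tx":0,"ty":0,"tz":0.012,"wx":0,"wy":0,"wz":0},{"tx":0,"ty":0,"tz":0.007,"wx":0,"wy":0,"wz":0},{"tx":0,"ty":0,"tz":0.005,"wx":0,"wy":0,"wz":0},{"tx":0,"ty":0,"tz":0.0025,"wx":0,"wy":0,"wz":0},{"tx":0,"ty":0,"tz":0,"wx":0,"wy":0,"wz":0},{"tx":0,"ty":0,"tz":0,"wx":0,"wy":0,"wz":0},{"tx":0,"ty":0,"tz":0,"wx":0,"wy":0,"wz":0}]'
python3 d.py 0.5315 0.238 0.0105
python3 -m jog '[{"tx":0,"ty":0,"tz":0,"wx":0,"wy":0,"wz":0},{"tx":0,"ty":0,"tz":0,"wx":0,"wy":0,"wz":0},{"tx":0,"ty":0,"tz":0,"wx":0,"wy":0,"wz":0},{"tx":0,"ty":0,"tz":0,"wx":0,"wy":0,"wz":0},{"tx":0,"ty":0,"tz":0,"wx":0,"wy":0,"wz":0},{"tx":0,"ty":0,"tz":0,"wx":0,"wy":0,"wz":0},{"tx":0,"ty":0,"tz":0,"wx":0,"wy":0,"wz":0},{"tx":0,"ty":0,"tz":0,"wx":0,"wy":0,"wz":0},{"tx":0,"ty":0,"tz":0,"wx":0,"wy":0,"wz":0},{"tx":0,"ty":0,"tz":0,"wx":0,"wy":0,"wz":0}]' 0.005
python3 d.py 0.5315 0.238 0.0105
```

```text
clock: 11.7
tcp_pos: [0.5325, 0.2386, 0.0118]
orientation: [0.0, 0.855, 0.518, 0.0]
wrist_force: [0.7, -0.7, -0.7]
width: 0.0501
grasp_force: 0.0
tool delta [-0.001  -0.0006  0.0013] xyaw 62.38 zaxis [ 4.e-04 -0.e+00 -1.e+00] q [ 0.11  0.58 -0.77  1.75  0.47  1.01 -1.31] tcp [0.5325 0.2386 0.0118] w 0.05010858858704219 F [ 0.7 -0.7 -0.7] [-0.04 -0.03  0.02] t 11.7
clock: 12.95
tcp_pos: [0.5323, 0.2386, 0.0115]
orientation: [0.0, 0.855, 0.518, 0.0]
wrist_force: [0.2, 0.9, -0.4]
width: 0.014
grasp_force: 30.0
tool delta [-0.0009 -0.0005  0.001 ] xyaw 62.39 zaxis [ 1.e-04 -1.e-04 -1.e+00] q [ 0.11  0.58 -0.77  1.75  0.47  1.01 -1.31] tcp [0.5323 0.2386 0.0115] w 0.01396398066851726 F [ 0.2  0.9 -0.4] [ 0.02 -0.07 -0.01] t 12.95
```

```bash
python3 -m jog '[{"tx":0,"ty":0,"tz":-0.01,"wx":0,"wy":0,"wz":0},{"tx":0,"ty":0,"tz":-0.02,"wx":0,"wy":0,"wz":0},{"tx":0,"ty":0,"tz":-0.03,"wx":0,"wy":0,"wz":0},{"tx":0,"ty":0,"tz":-0.03,"wx":0,"wy":0,"wz":0},{"tx":0,"ty":0,"tz":-0.02,"wx":0,"wy":0,"wz":-0.1},{"tx":0,"ty":0,"tz":0,"wx":0,"wy":0,"wz":-0.16},{"tx":0,"ty":0,"tz":0,"wx":0,"wy":0,"wz":-0.17},{"tx":0,"ty":0,"tz":0,"wx":0,"wy":0,"wz":-0.17},{"tx":0,"ty":0,"tz":0,"wx":0,"wy":0,"wz":-0.17},{"tx":0,"ty":0,"tz":0,"wx":0,"wy":0,"wz":-0.17}]'
python3 -m jog '[{"tx":0,"ty":0,"tz":0,"wx":0,"wy":0,"wz":-0.17},{"tx":0,"ty":0,"tz":0,"wx":0,"wy":0,"wz":-0.17},{"tx":0,"ty":0,"tz":0,"wx":0,"wy":0,"wz":-0.17},{"tx":0,"ty":0,"tz":0,"wx":0,"wy":0,"wz":-0.16},{"tx":0,"ty":0,"tz":0,"wx":0,"wy":0,"wz":-0.14},{"tx":0,"ty":0,"tz":0,"wx":0,"wy":0,"wz":-0.1},{"tx":0,"ty":0,"tz":0,"wx":0,"wy":0,"wz":0},{"tx":0,"ty":0,"tz":0,"wx":0,"wy":0,"wz":0},{"tx":0,"ty":0,"tz":0,"wx":0,"wy":0,"wz":0},{"tx":0,"ty":0,"tz":0,"wx":0,"wy":0,"wz":0}]'
python3 d.py 0.4803 0.029 0.12
```

```text
clock: 14.2
tcp_pos: [0.5325, 0.2387, 0.123]
orientation: [0.001, 0.526, 0.851, 0.0]
wrist_force: [0.1, 1.2, -1.8]
width: 0.0136
grasp_force: 30.0
clock: 15.45
tcp_pos: [0.5323, 0.2386, 0.1216]
orientation: [0.0, 0.102, 0.995, -0.0]
wrist_force: [0.5, -0.2, -2.0]
width: 0.0137
grasp_force: 30.0
tool delta [ 0.0086 -0.2158  0.0017] xyaw 168.35 zaxis [ 2.e-04 -2.e-04 -1.e+00] q [ 0.39  0.62 -1.19  1.65  0.59  1.29  0.45] tcp [0.5323 0.2386 0.1216] w 0.013652493587678113 F [ 0.5 -0.2 -2. ] [ 0.09 -0.12 -0.02] t 15.45
```

Now I translate over the barrel and look at the ears against the hooks.

```bash
python3 -m jog '[{"tx":0.001,"ty":-0.02,"tz":0,"wx":0,"wy":0,"wz":0},{"tx":0.001,"ty":-0.032,"tz":0,"wx":0,"wy":0,"wz":0},{"tx":0.0015,"ty":-0.036,"tz":0,"wx":0,"wy":0,"wz":0},{"tx":0.0015,"ty":-0.036,"tz":0,"wx":0,"wy":0,"wz":0},{"tx":0.0015,"ty":-0.036,"tz":0,"wx":0,"wy":0,"wz":0},{"tx":0.001,"ty":-0.032,"tz":0,"wx":0,"wy":0,"wz":0},{"tx":0.001,"ty":-0.018,"tz":0.01,"wx":0,"wy":0,"wz":0},{"tx":0,"ty":-0.006,"tz":0.01,"wx":0,"wy":0,"wz":0},{"tx":0,"ty":0,"tz":0.01,"wx":0,"wy":0,"wz":0},{"tx":0,"ty":0,"tz":0,"wx":0,"wy":0,"wz":0}]'
python3 d.py 0.4803 0.029 0.0495
python3 - <<'E'
from h import *
c=read_camera("top");cv2.imwrite("pics/t6.png",c["image"][:,:,::-1])
s=read_camera("scene");cv2.imwrite("pics/s6.png",s["image"][:,:,::-1])
a=crop(0,"pics/t6.png",250,195,110,110,3.6);b=crop(0,"pics/s6.png",200,140,110,110,3.6)
cv2.imwrite("pics/m6.png",np.hstack([a,b]))
E
```

```text
clock: 16.7
tcp_pos: [0.4801, 0.0298, 0.0909]
orientation: [-0.001, 0.1, 0.995, 0.0]
wrist_force: [0.5, 0.2, -2.4]
width: 0.0138
grasp_force: 30.0
tool delta [-0.0004 -0.0008  0.0414] xyaw 168.47 zaxis [-1.e-03  6.e-04 -1.e+00] q [ 0.99  0.47 -1.34  1.94  0.51  1.14  0.82] tcp [0.4801 0.0298 0.0909] w 0.013760028386503195 F [ 0.5  0.2 -2.4] [ 0.13 -0.18  0.02] t 16.7
```

View pics/m6.png

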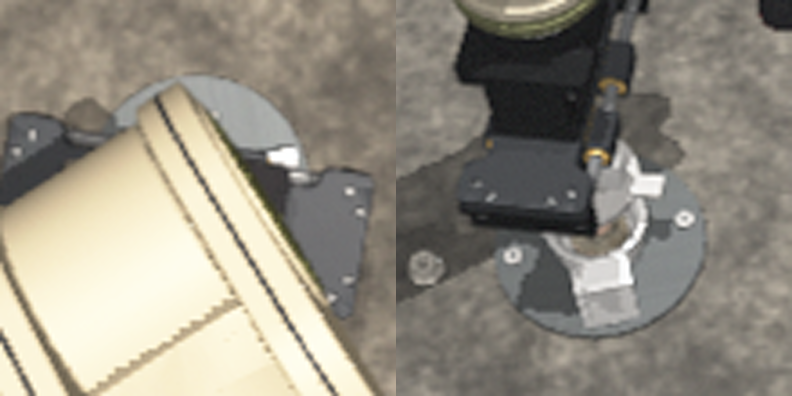

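The plug is still in the barrel, and the visible cap ear at scene (271,191) sits well between the hooks. I'll lower it.

```bash
python3 -c "
from h import *
s=read_camera('scene')
print('ear',px2w(s,(270.6,191.1),.087))"
python3 -m jog '[{"tx":0,"ty":-0.001,"tz":0.005,"wx":0,"wy":0,"wz":0},{"tx":0,"ty":0,"tz":0.008,"wx":0,"wy":0,"wz":0},{"tx":0,"ty":0,"tz":0.008,"wx":0,"wy":0,"wz":0},{"tx":0,"ty":0,"tz":0.007,"wx":0,"wy":0,"wz":0},{"tx":0,"ty":0,"tz":0.006,"wx":0,"wy":0,"wz":0},{"tx":0,"ty":0,"tz":0.003,"wx":0,"wy":0,"wz":0},{"tx":0,"ty":0,"tz":0.002,"wx":0,"wy":0,"wz":0},{"tx":0,"ty":0,"tz":0,"wx":0,"wy":0,"wz":0},{"tx":0,"ty":0,"tz":0,"wx":0,"wy":0,"wz":0},{"tx":0,"ty":0,"tz":0,"wx":0,"wy":0,"wz":0}]'
python3 d.py 0.4803 0.029 0.0495
```

```text
ear [0.52473632 0.01776837]
clock: 18.1
tcp_pos: [0.4804, 0.0277, 0.0527]
orientation: [0.0, 0.101, 0.995, -0.0]
wrist_force: [0.6, -0.2, -2.3]
width: 0.0135
grasp_force: 30.0
tool delta [0.0004 0.0013 0.0032] xyaw 168.38 zaxis [ 3.e-04 -1.e-04 -1.e+00] q [ 0.93  0.52 -1.27  1.97  0.57  1.08  0.78] tcp [0.4804 0.0277 0.0527] w 0.01352913869912962 F [ 0.6 -0.2 -2.3] [ 0.08 -0.17 -0.05] t 18.1
```

```bash
python3 -m jog '[{"tx":0,"ty":0.001,"tz":0.001,"wx":0,"wy":0,"wz":0},{"tx":0,"ty":0,"tz":0.001,"wx":0,"wy":0,"wz":0},{"tx":0,"ty":0,"tz":0.0008,"wx":0,"wy":0,"wz":0},{"tx":0,"ty":0,"tz":0.0005,"wx":0,"wy":0,"wz":0},{"tx":0,"ty":0,"tz":0,"wx":0,"wy":0,"wz":0},{"tx":0,"ty":0,"tz":0,"wx":0,"wy":0,"wz":0},{"tx":0,"ty":0,"tz":0,"wx":0,"wy":0,"wz":0},{"tx":0,"ty":0,"tz":0,"wx":0,"wy":0,"wz":0},{"tx":0,"ty":0,"tz":0,"wx":0,"wy":0,"wz":0},{"tx":0,"ty":0,"tz":0,"wx":0,"wy":0,"wz":0}]'
python3 d.py 0.4803 0.029 0.0495
```

```text
clock: 19.35
tcp_pos: [0.4805, 0.0287, 0.0495]
orientation: [0.0, 0.101, 0.995, -0.0]
wrist_force: [-3.9, -0.8, 5.5]
width: 0.0138
grasp_force: 30.0
tool delta [ 0.0002  0.0002 -0.    ] xyaw 168.39 zaxis [-0.e+00 -4.e-04 -1.e+00] q [ 0.92  0.52 -1.26  1.97  0.57  1.07  0.77] tcp [0.4805 0.0287 0.0495] w 0.013830788397511617 F [-3.9 -0.8  5.5] [-0.11  0.57  0.04] t 19.35
```

Seated on the rim with about 8 N. Turning clockwise.

```bash
python3 -m jog '[{"tx":0,"ty":0,"tz":0,"wx":0,"wy":0,"wz":0.06},{"tx":0,"ty":0,"tz":0,"wx":0,"wy":0,"wz":0.12},{"tx":0,"ty":0,"tz":0,"wx":0,"wy":0,"wz":0.13},{"tx":0,"ty":0,"tz":0,"wx":0,"wy":0,"wz":0.13},{"tx":0,"ty":0,"tz":0,"wx":0,"wy":0,"wz":0.13},{"tx":0,"ty":0,"tz":0,"wx":0,"wy":0,"wz":0.13},{"tx":0,"ty":0,"tz":0,"wx":0,"wy":0,"wz":0.12},{"tx":0,"ty":0,"tz":0,"wx":0,"wy":0,"wz":0.1},{"tx":0,"ty":0,"tz":0,"wx":0,"wy":0,"wz":0.06},{"tx":0,"ty":0,"tz":0,"wx":0,"wy":0,"wz":0}]'
python3 d.py 0.4803 0.029 0.0495
```

```text
clock: 20.6
tcp_pos: [0.4809, 0.0288, 0.0495]
orientation: [0.0, 0.557, 0.83, 0.0]
wrist_force: [-0.4, -0.3, 2.1]
width: 0.0137
grasp_force: 29.9
tool delta [ 0.0004 -0.0005 -0.    ] xyaw 112.26 zaxis [ 1.e-03 -1.e-04 -1.e+00] q [ 0.79  0.4  -1.07  1.98  0.41  1.   -0.09] tcp [0.4809 0.0288 0.0495] w 0.013702958663397078 F [-0.4 -0.3  2.1] [ 0.02 -0.17  0.02] t 20.6
```

```bash
python3 -m jog '[{"tx":0,"ty":0,"tz":0,"wx":0,"wy":0,"wz":0.05},{"tx":0,"ty":0,"tz":0,"wx":0,"wy":0,"wz":0.05},{"tx":0,"ty":0,"tz":0,"wx":0,"wy":0,"wz":0.05},{"tx":0,"ty":0,"tz":0,"wx":0,"wy":0,"wz":0.05},{"tx":0,"ty":0,"tz":0,"wx":0,"wy":0,"wz":0.04},{"tx":0,"ty":0,"tz":0,"wx":0,"wy":0,"wz":0.03},{"tx":0,"ty":0,"tz":0,"wx":0,"wy":0,"wz":0.02},{"tx":0,"ty":0,"tz":0,"wx":0,"wy":0,"wz":0},{"tx":0,"ty":0,"tz":0,"wx":0,"wy":0,"wz":0},{"tx":0,"ty":0,"tz":0,"wx":0,"wy":0,"wz":0}]'
python3 d.py 0.4803 0.029 0.0495
```

```text
clock: 21.85
tcp_pos: [0.4808, 0.0288, 0.0495]
orientation: [0.0, 0.671, 0.741, 0.0]
wrist_force: [-0.7, 0.1, 5.5]
width: 0.0139
grasp_force: 30.0
tool delta [ 0.0002 -0.0005 -0.    ] xyaw 95.64 zaxis [ 6.e-04  0.e+00 -1.e+00] q [ 0.74  0.37 -1.01  1.98  0.38  0.99 -0.35] tcp [0.4808 0.0288 0.0495] w 0.013883594297768585 F [-0.7  0.1  5.5] [-0.   -0.09  0.02] t 21.85
```

```bash
python3 -m jog '[{"tx":0,"ty":0,"tz":0,"wx":0,"wy":0,"wz":0.02},{"tx":0,"ty":0,"tz":0,"wx":0,"wy":0,"wz":0.02},{"tx":0,"ty":0,"tz":0,"wx":0,"wy":0,"wz":0.02},{"tx":0,"ty":0,"tz":0,"wx":0,"wy":0,"wz":0.01},{"tx":0,"ty":0,"tz":0,"wx":0,"wy":0,"wz":0.01},{"tx":0,"ty":0,"tz":0,"wx":0,"wy":0,"wz":0.01},{"tx":0,"ty":0,"tz":0,"wx":0,"wy":0,"wz":0},{"tx":0,"ty":0,"tz":0,"wx":0,"wy":0,"wz":0},{"tx":0,"ty":0,"tz":0,"wx":0,"wy":0,"wz":0},{"tx":0,"ty":0,"tz":0,"wx":0,"wy":0,"wz":0}]'
python3 d.py 0.4803 0.029 0.0495
```

```text
clock: 23.1
tcp_pos: [0.4809, 0.0287, 0.0494]
orientation: [0.0, 0.704, 0.71, 0.0]
wrist_force: [2.6, -1.4, 5.0]
width: 0.0139
grasp_force: 30.0
tool delta [ 0.0003 -0.0006 -0.0001] xyaw 90.48 zaxis [ 9.e-04 -0.e+00 -1.e+00] q [ 0.73  0.36 -0.99  1.98  0.36  0.99 -0.43] tcp [0.4809 0.0287 0.0494] w 0.013922580942559501 F [ 2.6 -1.4  5. ] [-0.06 -0.51  0.22] t 23.1
```

The stop is just felt at 90.5° (yaw moment 0.22 N m), so the hook axis is at about 99°. I back off slightly to relieve it, then let go and rise.

```bash
python3 -m jog '[{"tx":0,"ty":0,"tz":0,"wx":0,"wy":0,"wz":-0.02},{"tx":0,"ty":0,"tz":0,"wx":0,"wy":0,"wz":-0.03},{"tx":0,"ty":0,"tz":0,"wx":0,"wy":0,"wz":-0.03},{"tx":0,"ty":0,"tz":0,"wx":0,"wy":0,"wz":0},{"tx":0,"ty":0,"tz":0,"wx":0,"wy":0,"wz":0},{"tx":0,"ty":0,"tz":0,"wx":0,"wy":0,"wz":0},{"tx":0,"ty":0,"tz":0,"wx":0,"wy":0,"wz":0},{"tx":0,"ty":0,"tz":0,"wx":0,"wy":0,"wz":0},{"tx":0,"ty":0,"tz":0,"wx":0,"wy":0,"wz":0},{"tx":0,"ty":0,"tz":0,"wx":0,"wy":0,"wz":0}]'
python3 -m jog '[{"tx":0,"ty":0,"tz":0,"wx":0,"wy":0,"wz":0},{"tx":0,"ty":0,"tz":0,"wx":0,"wy":0,"wz":0},{"tx":0,"ty":0,"tz":0,"wx":0,"wy":0,"wz":0},{"tx":0,"ty":0,"tz":0,"wx":0,"wy":0,"wz":0},{"tx":0,"ty":0,"tz":0,"wx":0,"wy":0,"wz":0},{"tx":0,"ty":0,"tz":-0.005,"wx":0,"wy":0,"wz":0},{"tx":0,"ty":0,"tz":-0.015,"wx":0,"wy":0,"wz":0},{"tx":0,"ty":0,"tz":-0.03,"wx":0,"wy":0,"wz":0},{"tx":0,"ty":0,"tz":-0.03,"wx":0,"wy":0,"wz":0},{"tx":0,"ty":0,"tz":-0.02,"wx":0,"wy":0,"wz":0}]' 0.035
python3 d.py 0.48 0.24 0.15
```

```text
clock: 24.35
tcp_pos: [0.4806, 0.0287, 0.0494]
orientation: [0.0, 0.675, 0.738, 0.0]
wrist_force: [0.8, -0.4, 8.4]
width: 0.0139
grasp_force: 29.9
clock: 25.6
tcp_pos: [0.481, 0.0289, 0.1514]
orientation: [0.001, 0.675, 0.738, 0.0]
wrist_force: [-0.6, -0.0, -0.0]
width: 0.0351
grasp_force: 0.0
tool delta [0.2104 0.0176 0.0012] xyaw 95.05 zaxis [ 1.9e-03 -6.0e-04 -1.0e+00] q [ 0.86  0.21 -1.1   1.88  0.2   1.17 -0.22] tcp [0.481  0.0289 0.1514] w 0.03513210751608393 F [-0.6 -0.  -0. ] [-0.03 -0.11  0.01] t 25.6
```

Move aside along +y (tool x) to clear the views.

```bash
python3 -m jog '[{"tx":0.015,"ty":0,"tz":0,"wx":0,"wy":0,"wz":0},{"tx":0.025,"ty":0,"tz":0,"wx":0,"wy":0,"wz":0},{"tx":0.03,"ty":0,"tz":0,"wx":0,"wy":0,"wz":0},{"tx":0.03,"ty":0,"tz":0,"wx":0,"wy":0,"wz":0},{"tx":0.03,"ty":0,"tz":0,"wx":0,"wy":0,"wz":0},{"tx":0.03,"ty":0,"tz":0,"wx":0,"wy":0,"wz":0},{"tx":0.03,"ty":0,"tz":0,"wx":0,"wy":0,"wz":0},{"tx":0.015,"ty":0,"tz":0,"wx":0,"wy":0,"wz":0},{"tx":0,"ty":0,"tz":0,"wx":0,"wy":0,"wz":0},{"tx":0,"ty":0,"tz":0,"wx":0,"wy":0,"wz":0}]'
python3 - <<'E'
from h import *
c=read_camera("top");cv2.imwrite("pics/t7.png",c["image"][:,:,::-1])
s=read_camera("scene");cv2.imwrite("pics/s7.png",s["image"][:,:,::-1])
a=crop(0,"pics/t7.png",260,205,90,90,4.4);b=crop(0,"pics/s7.png",215,155,80,80,4.95)
cv2.imwrite("pics/m7.png",np.hstack([a,b]))
E
```

```text
clock: 26.85
tcp_pos: [0.4622, 0.2324, 0.1487]
orientation: [-0.0, 0.675, 0.737, -0.0]
wrist_force: [-0.0, -0.2, 0.1]
width: 0.0349
grasp_force: 0.0
```

View pics/m7.png

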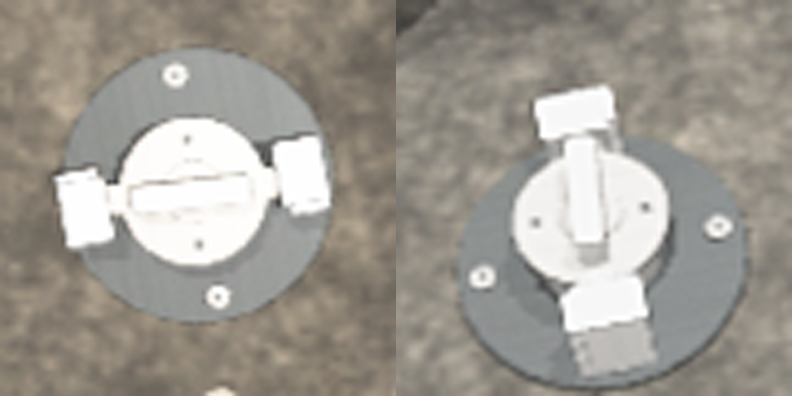

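The cap lies flat on the rim. Both ears run under the hooks, at crop pixels (115,197) and (270,178), about 4° clockwise of centre, and the robot is clear.

```bash
python3 -c "
from bench import *
print(hand_in())"
```

```text
the job is handed in; nothing more can be done
None
```

The plug is upright in the barrel, the cap is on the rim with both ears under the hooks, the robot is clear, and the job was handed in at about 27 s; no verdict came back.

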